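# Load the sample rack and hold the spring clip open around its ticket card

## Robot

A 6-joint arm with a two-finger parallel gripper is mounted at the origin on the work surface. World frame = base frame: x ahead of the robot, y to its left, z up, the work surface at z = 0. Lengths are in m, angles in degrees, forces in N, time in s.
With the tool pointing down it reaches from about 0.35 to 1 m from the base axis. Payload 7.1 kg.
Tool frame: the origin (TCP) lies midway between the tips of the shut fingers; the grasp point (between the pads) lies 19 mm behind it; z points along the fingers, y is the line along which they close (so a half turn about z gives the same grasp; the last joint's range is limited). The gripper opens to 85 mm and grips with 20 to 120 N. Pads are 22 mm wide; open, the fingers measure 114 mm over their backs; the gripper's body (76 mm by 85 mm) begins 54 mm behind the grasp point. The pads swing forward as they close: fully open they stand 13 mm farther back than shut.
Start: joints at [66.864, 24.242, 93.386, -0, 62.372, -1.089], TCP at [0.235, 0.579, 0.231] pointing down, gripper open.
Joint ranges: [-172.04, 172.04], [-51.8, 120.97], [4.93, 147.93], [-75.15, 255.16], [6.16, 154.13], [-145.62, 145.62]. Speed limits (degrees/s): [136.94, 136.94, 172.46, 180, 180, 180].

## Interface

Orientations are given as a 3x3 rotation matrix whose columns are the frame's x, y, z axes.
In Python, from workcell import env, read_state, eyes gives the robot as it stands. Calls block until the motion is done:
- env.movep(position, orientation): joint-space move of the TCP to a pose.
- env.servo_line(position, rot=None, speed=0.15, until_force=None): straight line of the TCP; rot=None keeps the orientation; speed is the mean speed in m/s. With until_force (N) it stops when the force on the tool has changed by that much, and returns True; else False.
- env.movej(angles): joint-space move.
- env.gripper_to(opening, effort=None): finger opening in m; effort is the grip in N (None keeps the last); returns when the fingers have stopped.
- env.sleep(seconds).
- env.ik(position, orientation): joint angles nearest the present ones, or None.
- read_state(): the state.
- eyes.grab_frame(name): name is "side" or "top"; returns the picture (420x560x3 uint8, blue, green, red); there is no depth.
- eyes.get_calibration(name): a dict with "K" (3x3 intrinsics, pixels), "k1" (the pictures are not rectified: a ray, as slopes to the right and down, at radius r is drawn at 1 + k1 r^2 times it, then the intrinsics apply), "rvec" (rotation vector, rad) and "tvec" (3), from world to camera coordinates, as OpenCV has them. Camera axes: x right, y down, z forward; pixel columns grow to the right and rows downward; lengths in m; the calibration is good to about 2 mm. A picture is of the moment at which its call begins. get_calibration takes no time and is no camera call.
A pose or a line that the arm cannot do raises env.IKError and nothing moves.
- env.job_done(): hands the job in; it is judged then, once.
The state is a dict: "time_s": time; "joints": joint angles; "dq": joint speeds; "tau": joint torques, N m; "ee_pos": TCP position; "ee_rot": TCP orientation; "ft_force": force on the tool from outside, world axes, zero at the start; "ft_torque": the same for the moment, N m; "grip_width": finger opening in m; "grasp_force": force on a finger pad.
Only numpy, scipy, OpenCV 4.12 (cv2) and the standard library are available. Lean on these libraries where they do the work, as an engineer would, in place of code of your own. Each camera call takes 0.05 s, during which the arm holds its last target. There are 200 camera calls.

## Task

Stand the two sealed sample vials in the two bores of the blue rack, one in each and fully down, and let go of them. Then take the orange spring clip by its handles, squeeze it wide open against its spring, and bring the gaping jaws around the upright edge of the ticket card that faces the robot, jaws level and in line with the card, the card well inside between them but not touching (never knock the card hard). Finish there, still holding the clip wide open clear of the counter and rack, and leave the beaker, tamper, lid and scoop where they are.

Things in the scene. Friction and masses are not known exactly. Their poses are not given: they have to be found in the camera images.
- vial_a: Sealed sample vial, amber glass with white cap, an upright cylinder 26 mm in diameter and 57 mm high (the cap is the top 13 mm), about 60 g, standing loose on the counter. Origin: centre of its underside; z up.
- vial_b: A second vial just like vial_a; either vial may go into either bore.
- rack: Fixed blue block, 120 mm (x) by 150 mm (y) by 40 mm high. Two blind bores in its -y half; the ticket card stands along x in its +y half (card plane at y = +40 mm), held at its far part by a steel post (x 25 to 45 mm, 16 mm thick, top 144 mm above the counter). Origin: centre of its underside, on the counter. Its -x side faces the robot, give or take its yaw.
- bore0 (a point): Centre of the mouth of the bore nearer the robot, in the block's top face, 40 mm above the counter; rack frame (-30, -35, 40) mm. Round bore 30 mm in diameter, 25 mm deep (its floor is 15 mm above the counter), chamfered mouth.
- bore1 (a point): The other bore, the same size, 60 mm farther along the rack's x: rack frame (30, -35, 40) mm.
- card: Stiff white ticket card with a green stripe, fixed upright in the rack: 95 mm long, 3 mm thick, from 41 to 151 mm above the counter. Origin: middle of its free upright edge that faces the robot, 96 mm above the counter; the card runs from there along +x, thickness along y, z up. The edge stands 10 mm ahead of the block's front, rack frame (-70, 40, 96) mm; space before it and beside it is free.
- clip: Orange spring clip, 70 g, 30 mm high, lying on its side on the counter: hinge axis vertical, so a gripper from above can pinch both handles level. Origin: on the hinge axis, at the underside; z up; axes midway between the jaws. Jaws reach to +x, tips 55 mm from the hinge, 5 mm thick, shut at rest; ribbed handles reach to -x as a V, 18 to 60 mm behind the hinge. Hinge pin radius 6 mm.
- clip_grip (a point): Midway between the clip's handles, 45 mm behind the hinge (clip -x), 15 mm above its underside. Here the handles measure 55 mm across their outer faces along the clip's y at rest (64 mm at most, at their ends). Squeezed together they swing about the hinge and the jaws spread; at the stop their outer faces are parallel and 28 mm apart.
- jaw_left (a joint): Swing of the clip's left (+y) jaw, rad: 0 shut, 0.28 wide open at its stop, jaw tips then gaping 32 mm. The right jaw always swings equally the other way. The spring pulls shut: about 6 N on each handle at first, 12 N at the stop.
- beaker: Bystander: frosted beaker 70 mm in diameter and 90 mm high, upright. Origin: centre of its underside. Leave alone.
- tamper: Bystander: steel tamper, 50 mm in diameter at the foot, 100 mm high, upright. Origin: centre of its underside. Leave alone.
- lid: Bystander: gray plastic lid, a disc 90 mm in diameter and 16 mm high, behind the rack. Origin: centre of its underside. Leave alone.
- scoop: Bystander: red aluminum scoop, 34 mm high, lying flat; bowl 85 by 56 mm towards its +x, handle 85 mm long towards its -x. Origin: underside, where bowl and handle meet. Leave alone.
There are look-alikes about, which are no part of the job. Leave any purple look-alike of the vial_b alone.

How it is judged:
By the outcome, as a careful person would: the job done as asked, in the order asked, and still so for the second after the job is handed in, while the arm keeps its last pose, push and grip.
It also fails if it takes over 64 s, if anything falls off the work surface, if the arm or the gripper's body presses on something with over 40 N, if the wrist force passes 120 N, or if a joint passes its speed limit or range.

## Working session

There is one attempt and no reset: what is moved stays moved. The work goes in short steps, each a Python script; the robot and the scene stay as the last script left them, time stands still between calls to the robot, and variables do not carry over. Pictures are saved under pics/ and viewed, at most 10 in all, crops included, and the job is handed in when it is done.

```bash
ls; mkdir -p pics; python3 - <<'E'
from workcell import env, read_state, eyes
import cv2, numpy as np
for n in ("top","side"):
    f=eyes.grab_frame(n); cv2.imwrite(f"pics/{n}0.png",f); c=eyes.get_calibration(n); print(n,c)
    R=cv2.Rodrigues(np.array(c["rvec"],float))[0]; print("cam at",-R.T@np.array(c["tvec"]).ravel())
print(read_state()["time_s"])
E
```

```text
pics
top {'K': array([[535.64390298,   0.        , 281.29908821],
       [  0.        , 535.64390298, 216.46738595],
       [  0.        ,   0.        ,   1.        ]]), 'k1': -0.06904670113507144, 'rvec': array([ 2.10250487, -2.1457282 ,  0.14542209]), 'tvec': array([0.03274119, 0.56047781, 1.07066322])}
cam at [ 0.37944348 -0.00624266  1.14782871]
side {'K': array([[456.91220079,   0.        , 289.78093303],
       [  0.        , 456.91220079, 214.9015608 ],
       [  0.        ,   0.        ,   1.        ]]), 'k1': -0.04605602686888251, 'rvec': array([ 2.09370093, -0.67999708,  0.34883384]), 'tvec': array([-0.45460718,  0.27366163,  0.82709344])}
cam at [ 0.06535738 -0.69102783  0.69559391]
0.1
```

View pics/top0.png

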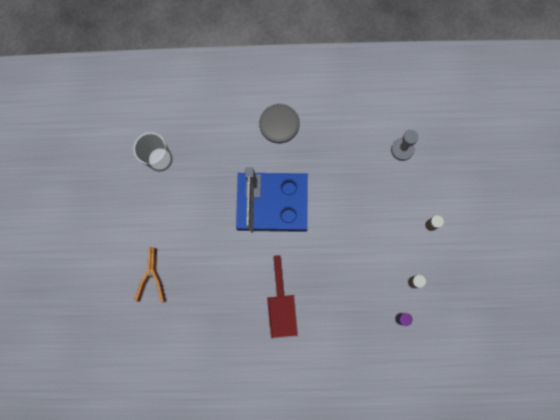

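View pics/side0.png

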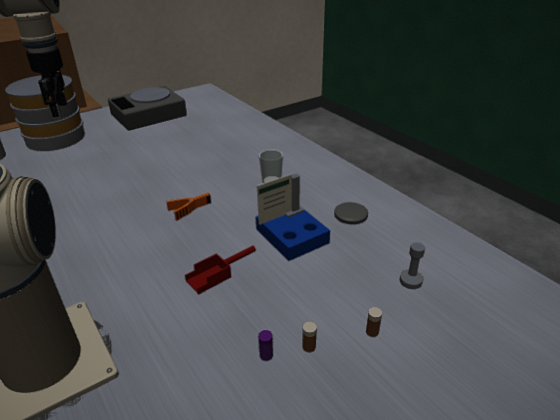

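Top view: white-capped vials at (437,222) and (419,281). The look-alike is purple, at (405,319). The clip is at (151,272) with handles toward the robot, the rack at (272,202), and the card edge near (251,232). The side view agrees: vials at (374,321) and (309,337), purple at (265,345). Next I'll measure.

```bash
cat > h.py <<'E'
from workcell import env, read_state, eyes
import cv2, numpy as np
def cam(n):
    c=eyes.get_calibration(n); R=cv2.Rodrigues(np.array(c["rvec"],float))[0]; t=np.array(c["tvec"],float).ravel()
    return c["K"],np.array([c["k1"],0,0,0,0],float),R,t
def ray(n,uv):
    K,d,R,t=cam(n); p=cv2.undistortPoints(np.array(uv,float).reshape(-1,1,2),K,d).reshape(-1,2)
    return -R.T@t, np.c_[p,np.ones(len(p))]@R
def onz(n,uv,z):
    o,d=ray(n,uv); return o+d*((z-o[2])/d[:,2])[:,None]
def tri(uvt,uvs):
    o1,d1=ray("top",uvt);o2,d2=ray("side",uvs);d1=d1[0];d2=d2[0]
    s=np.linalg.lstsq(np.c_[d1,-d2],o2-o1,rcond=None)[0]
    a,b=o1+s[0]*d1,o2+s[1]*d2; return (a+b)/2,np.linalg.norm(a-b)
def proj(n,P):
    K,d,R,t=cam(n); return cv2.projectPoints(np.array(P,float).reshape(-1,1,3),cv2.Rodrigues(R)[0],t,K,d)[0].reshape(-1,2)
def blobs(m,amin=15):
    n,l,s,c=cv2.connectedComponentsWithStats(m.astype(np.uint8)); 
    return [(s[i,4],c[i],l==i,s[i,:4]) for i in range(1,n) if s[i,4]>=amin]
def hsv(f): return cv2.cvtColor(f,cv2.COLOR_BGR2HSV).transpose(2,0,1).astype(int)
def masks(f):
    h,s,v=hsv(f)
    return dict(blue=(abs(h-118)<14)&(s>150)&(v>50), orange=(h>4)&(h<18)&(s>170)&(v>90), white=(s<70)&(v>150)|(h<30)&(s<70)&(v>135))
E
python3 - <<'E'
from h import *
np.set_printoptions(precision=4,suppress=True)
for n in("top","side"):
    f=cv2.imread(f"pics/{n}0.png"); M=masks(f)
    for k in M:
        for a,c,m,bb in blobs(M[k],25):
            if k!="white" or a<400: print(n,k,a,c,bb,onz(n,c,dict(blue=.04,orange=.03,white=.055)[k])[0])
f=cv2.imread("pics/top0.png");M=masks(f)
b=max(blobs(M["blue"]),key=lambda b:b[0]); ct=cv2.findContours(b[2].astype(np.uint8),0,1)[0][0]
box=cv2.boxPoints(cv2.minAreaRect(ct)); print("rack box",box,onz("top",box,.04))
ob=[b for b in blobs(M["orange"]) if b[1][0]<200]; 
q=cv2.approxPolyDP(cv2.convexHull(cv2.findContours(max(ob,key=lambda b:b[0])[2].astype(np.uint8),0,1)[0][0]),1.5,True).reshape(-1,2); print("clip hull",q.tolist());print(onz("top",q,.03))
g=f[150:245,225:325]; c=f[235:315,120:185]
g=cv2.resize(g,(500,475),interpolation=2); c=cv2.resize(c,(290,357),interpolation=2);v=cv2.resize(f[205:330,385:455],(290,518),interpolation=2)[:475]
o=np.zeros((475,790,3),np.uint8); o[:,:500]=g; o[:238,500:]=cv2.resize(c,(290,238));o[238:,500:]=cv2.resize(v,(290,237)); 
o=np.clip(o*1.5,0,255).astype(np.uint8);cv2.imwrite("pics/crop1.png",o)
E
```

```text
top blue 447 [241.2058 202.3937] [237 173  10  56] [0.5941 0.1056 0.04  ]
top blue 2770 [281.5162 202.2866] [254 174  53  56] [0.5923 0.0205 0.04  ]
top white 61 [448.082   43.4098] [430  42  35   4] [ 0.9365 -0.3523  0.055 ]
top white 87 [71.1724 55.2874] [48 54 46  4] [0.9367 0.486  0.055 ]
top white 306 [158.8105 158.0654] [149 149  20  19] [0.6915 0.2798 0.055 ]
top white 29 [247.1379 209.7586] [247 198   2  26] [0.5753 0.0918 0.055 ]
top white 135 [540.7852 309.1185] [518 306  42  12] [ 0.3579 -0.5001  0.055 ]
top white 31 [  8.3548 317.4194] [  1 316  17   4] [0.3598 0.5923 0.055 ]
side blue 1249 [295.2786 228.1777] [263 211  67  37] [0.5915 0.0194 0.04  ]
side orange 85 [191.5529 201.1882] [175 193  34  19] [0.4476 0.2911 0.03  ]
side orange 29 [177.3793 199.7586] [167 198  21   5] [0.4199 0.3203 0.03  ]
side white 50 [ 14.14 190.52] [ 11 179   9  21] [0.0642 0.5918 0.055 ]
side white 85 [ 89.1882 319.0588] [ 76 303  26  39] [0.0994 0.0008 0.055 ]
side white 94 [374.9787 311.8404] [369 307  13  10] [ 0.5435 -0.2982  0.055 ]
side white 103 [309.1748 326.5243] [303 322  13  10] [ 0.4216 -0.2534  0.055 ]
side white 33 [107.9091 374.1818] [ 98 366  17  15] [ 0.0892 -0.1402  0.055 ]
rack box [[254. 174.]
 [306. 174.]
 [306. 229.]
 [254. 229.]] [[ 0.655   0.078   0.04  ]
 [ 0.6522 -0.0326  0.04  ]
 [ 0.5344 -0.0296  0.04  ]
 [ 0.5368  0.0791  0.04  ]]Traceback (most recent call last):
  File "<stdin>", line 12, in <module>
ValueError: max() iterable argument is empty
```

```bash
cat >> h.py <<'E'
def masks(f):
    h,s,v=hsv(f)
    return dict(blue=(abs(h-118)<14)&(s>150)&(v>50), orange=(h>3)&(h<20)&(s>150)&(v>60), cap=((h<35)|(s<12))&(s<110)&(v>125))
E
python3 - <<'E'
from h import *
np.set_printoptions(precision=4,suppress=True)
f=cv2.imread("pics/top0.png");H=cv2.cvtColor(f,40)
for p in [(437,222),(419,281),(405,319),(151,272),(140,295),(152,250),(251,225),(250,180)]: print(p,H[p[1],p[0]])
M=masks(f)
for k in("cap","orange"):
    for a,c,m,bb in blobs(M[k],20):
        if a<600: print(k,a,c,bb,onz("top",c,.055 if k=="cap" else .03)[0])
m=M["blue"].copy(); ys,xs=np.nonzero(m); pts=np.c_[xs,ys][(xs>225)&(xs<325)]
r=cv2.minAreaRect(pts.astype(np.float32)); box=cv2.boxPoints(r); print("rack",r,box.tolist());print(onz("top",box,.04))
# edge lines of the blue top face
for nm,P in (("front",[(x,ys[xs==x].max()) for x in range(258,304)]),("back",[(x,ys[xs==x].min()) for x in range(262,304)]),("right",[(xs[ys==y].max(),y) for y in range(178,226)]),("left",[(xs[(ys==y)&(xs>225)].min(),y) for y in range(178,226)])):
    W=onz("top",P,.04)[:,:2]; vx,vy,x0,y0=cv2.fitLine(W.astype(np.float32),cv2.DIST_HUBER,0,.001,.001).ravel(); print(nm,"dir",vx,vy,np.degrees(np.arctan2(vy,vx)),"pt",x0,y0)
o=np.zeros((475,790,3),np.uint8)
o[:,:500]=cv2.resize(f[150:245,225:325],(500,475),interpolation=2)
o[:238,500:]=cv2.resize(f[240:310,110:195],(290,238),interpolation=2);o[238:,500:]=cv2.resize(f[205:330,345:498],(290,237),interpolation=2)
cv2.imwrite("pics/crop1.png",np.clip(o*1.6,0,255).astype(np.uint8))
E
```

```text
(437, 222) [ 45   5 195]
(419, 281) [ 90   1 193]
(405, 319) [140 140 138]
(151, 272) [ 16 108 163]
(140, 295) [  8 112  73]
(152, 250) [ 14 162 156]
(251, 225) [135   8  68]
(250, 180) [45  6 85]
cap 264 [160.1932 159.1591] [150 148  20  21] [0.689  0.2767 0.055 ]
cap 29 [248.2414 184.931 ] [248 176   2  22] [0.628  0.0891 0.055 ]
cap 133 [437.2481 220.8647] [431 215  13  14] [ 0.5431 -0.3001  0.055 ]
cap 103 [143.0388 272.3592] [133 246  22  57] [0.4494 0.308  0.055 ]
cap 144 [419.2153 280.6597] [413 274  13  14] [ 0.4215 -0.2558  0.055 ]
cap 44 [156.8636 289.2955] [152 277  11  26] [0.4143 0.2785 0.055 ]
orange 133 [153.3308 267.6617] [149 249  14  49] [0.4605 0.2933 0.03  ]
orange 43 [140.5349 287.1163] [136 275  11  25] [0.4202 0.3199 0.03  ]
rack ((271.7423095703125, 201.26483154296875), (69.27587127685547, 55.546058654785156), 0.8550973534584045) [[236.69374084472656, 228.51785278320312], [237.52272033691406, 172.97796630859375], [306.7908935546875, 174.01181030273438], [305.9619140625, 229.55169677734375]]
[[ 0.5386  0.1154  0.04  ]
 [ 0.6581  0.1131  0.04  ]
 [ 0.6521 -0.0343  0.04  ]
 [ 0.5332 -0.0295  0.04  ]]
front dir 0.052760128 0.9986072 86.975655 pt 0.5367152 0.028242003
back dir 0.024938695 0.999689 88.57097 pt 0.6534088 0.016018046
right dir 0.9996694 -0.025713483 -1.4734364 pt 0.591168 -0.031032193
left dir 0.9994273 -0.033838797 -1.9391903 pt 0.59670734 0.11322968
```

View pics/crop1.png

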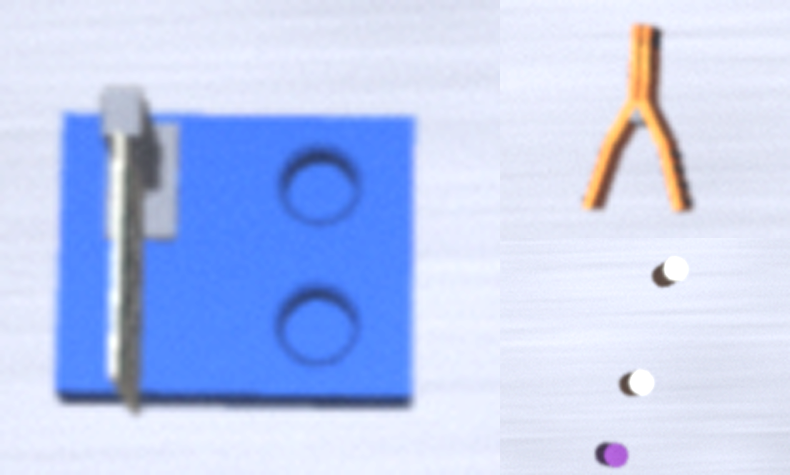

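Crop: the bore mouths are about (288.4,215.2) and (289,187.2) in the top image. Two plain white caps are the targets and the purple one is left alone. The clip's jaws point image-up and its V handles point toward the robot. Next I'll fix the rack, card and clip poses.

```bash
python3 - <<'E'
from h import *
np.set_printoptions(precision=4,suppress=True)
f=cv2.imread("pics/top0.png");s=cv2.imread("pics/side0.png")
b=onz("top",[(288.6,215.1),(289,187.1)],.04); print("bores",b,np.linalg.norm(b[1]-b[0]))
# refine bores: brightness of rim by ellipse of blue saturation? dark crescents only -> rack corners instead
h,sa,v=hsv(f); m=(abs(h-118)<14)&(sa>150); 
val=f[:,:,0].astype(float)
print("blue column profile x=270:",val[168:180,270],val[224:236,270],"row 202:",val[202,300:312])
# clip
w=np.zeros(h.shape,bool);w[240:310,125:175]=1
o=w&(h>2)&(h<22)&(sa>95)&(v>60); B=max(blobs(o),key=lambda q:q[0]);ys,xs=np.nonzero(B[2]);print("clip",B[0],B[3])
W=onz("top",np.c_[xs,ys],.028)[:,:2]
for y in range(246,304,4):
    r=np.sort(xs[ys==y]); print(y,r.min() if len(r) else 0,r.max() if len(r) else 0,end="; ")
print(); mx=W[:,0].max();mn=W[:,0].min();print("x extent",mn,mx)
q=onz("top",[(151.0,247.6),(150.4,271.8),(137.9,301.),(163.2,301.)],.03);print(q)
print("side bore px, guess:",proj("side",b))
# rack model from bores
ux=(b[1]-b[0])[:2];ux/=np.linalg.norm(ux);uy=np.array([-ux[1],ux[0]]);mid=b.mean(0)[:2]
O=mid+.035*uy; print("yaw",np.degrees(np.arctan2(ux[1],ux[0])),"origin",O)
P=lambda x,y,z:np.r_[O+ux*x+uy*y,z]
T=[P(-.07,.04,.041),P(-.07,.04,.151),P(-.06,-.075,.04),P(-.06,.075,.04),P(.06,.075,.04),P(.06,-.075,.04),P(.035,.04,.144)]
for n,i in(("top",f),("side",s)):
    pp=proj(n,T);print(n,pp.round(1).tolist())
    k=6 if n=="top" else 5; x0,y0,x1,y1=(232,165,312,240) if n=="top" else (250,165,335,260)
    c=cv2.resize(i[y0:y1,x0:x1],None,fx=k,fy=k,interpolation=2);c=np.clip(c*1.6,0,255).astype(np.uint8)
    for u in pp: cv2.circle(c,tuple(int(t) for t in (u+.5-[x0,y0])*k),3,(0,0,255),-1)
    for bb in b:
        an=np.linspace(0,6.28,24); 
        for u in proj(n,bb+np.c_[.015*np.cos(an),.015*np.sin(an),0*an]): cv2.circle(c,tuple(int(t) for t in (u+.5-[x0,y0])*k),1,(0,255,255),-1)
    globals()[n]=c
o=np.zeros((475,910,3),np.uint8);o[:450,:480]=top;o[:475,480:905]=side;cv2.imwrite("pics/crop2.png",cv2.resize(o,(800,418)))
E
```

```text
bores [[0.5646 0.0061 0.04  ]
 [0.6246 0.0041 0.04  ]] 0.060055185527084734
blue column profile x=270: [157. 159. 158. 157. 158. 159. 160. 161. 160. 159. 160. 162.] [166. 166. 164. 158. 130.  81.  78. 119. 154. 162. 162. 161.] row 202: [164. 162. 163. 163. 165. 163. 163. 163. 163. 162. 162. 163.]
clip 438 [135 248  30  54]
246 0 0; 250 149 154; 254 149 155; 258 148 155; 262 148 155; 266 148 154; 270 147 154; 274 145 156; 278 143 158; 282 140 160; 286 139 161; 290 138 161; 294 136 162; 298 135 163; 302 0 0; 
x extent 0.3906890839394992 0.5025521250239684
[[0.5031 0.2991 0.03  ]
 [0.4519 0.2994 0.03  ]
 [0.3914 0.3249 0.03  ]
 [0.3907 0.2713 0.03  ]]
side bore px, guess: [[289.4642 234.8874]
 [310.0726 226.4037]]
yaw -1.9719827703398127 origin [0.5958 0.0401]
top [[252.4, 233.5], [247.7, 225.9], [307.6, 229.5], [235.9, 228.6], [237.6, 172.9], [308.0, 173.5], [249.4, 172.6]]
side [[258.6, 224.7], [256.6, 185.9], [288.3, 248.3], [254.9, 216.8], [294.6, 202.0], [330.1, 230.4], [294.3, 175.6]]
```

View pics/crop2.png

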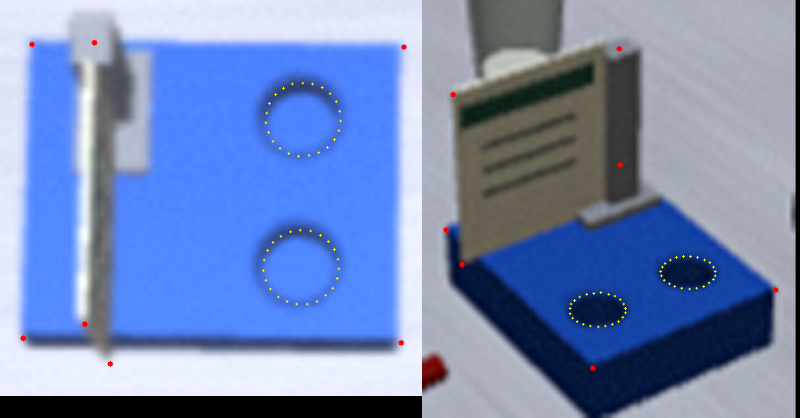

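Predictions fit both views within about 1 px: rack origin (0.596, 0.040), yaw −1.9°. Starting with the far vial, into bore1.

```bash
cat >> h.py <<'E'
YAW=-1.85; O=np.array([.5958,.0403])
def down(yaw):   # tool down; tool y along world dir (yaw+270): closes along y
    a=np.radians(yaw); c,s=np.cos(a),np.sin(a); x=np.array([c,s,0]); y=np.array([s,-c,0]); return np.c_[x,y,[0,0,-1]]
RR=down(YAW)
def rk(x,y,z):
    a=np.radians(YAW); return np.r_[O+[np.cos(a)*x-np.sin(a)*y,np.sin(a)*x+np.cos(a)*y],z]
def st(t=""):
    s=read_state(); print(t,"t",round(s["time_s"],2),"p",np.round(s["ee_pos"],4),"w",round(float(s["grip_width"]),4),"gf",np.round(s["grasp_force"],1),"F",np.round(s["ft_force"],1),"q6",round(float(s["joints"][5]),1)); return s
def pick(v):
    env.movep(np.r_[v,.12],RR); env.gripper_to(.06)
    env.servo_line(np.r_[v,.027],speed=.2); env.gripper_to(.015,40); st("gripped")
    env.servo_line(np.r_[v,.14],speed=.25); st("lifted")
E
python3 - <<'E'
from h import *
print(read_state()["ee_rot"], env.ik([.543,-.2995,.12],RR), env.ik([.405,.2985,.12],RR))
pick([.543,-.2995])
b=rk(.03,-.035,.14); env.movep(b,RR); st("above"); cv2.imwrite("pics/s2.png",np.clip(eyes.grab_frame("side")[120:330,190:470]*1.6,0,255).astype(np.uint8))
E
```

```text
[[-9.26881159e-01  3.75354520e-01 -5.48616163e-04]
 [ 3.75354920e-01  9.26880279e-01 -1.27773026e-03]
 [ 2.88996715e-05 -1.39022988e-03 -9.99999033e-01]] [-2.99791711e+01  3.18276443e+01  9.79546497e+01 -2.54444375e-14
  5.02177061e+01  6.18708289e+01] [ 3.50362735e+01  2.38285102e+01  1.12965534e+02 -2.54444375e-14
  4.32059561e+01  1.26886274e+02]
gripped t 4.77 p [ 0.544  -0.3     0.0285] w 0.025 gf 39.2 F [0.2 0.7 6.9] q6 61.9
lifted t 5.37 p [ 0.5425 -0.2992  0.1397] w 0.0246 gf 39.3 F [-0.1 -0.  -0.2] q6 61.9
above t 6.57 p [0.6244 0.0034 0.1395] w 0.0247 gf 39.3 F [ 1.2 -1.1 -0.7] q6 91.1
```

View pics/s2.png

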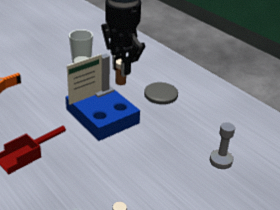

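The vial hangs upright in the grip at about (122,72) of the crop, above the rack. Now I'll lower it.

```bash
cat >> h.py <<'E'
def place(x):
    p=rk(x,-.035,.08); env.servo_line(p,speed=.2); env.sleep(.2)
    print("hit",env.servo_line(np.r_[p[:2],.040],speed=.06,until_force=8)); return st("down")
E
python3 - <<'E'
from h import *
place(.03)
E
```

```text
hit True
down t 7.87 p [0.6258 0.005  0.0434] w 0.0245 gf 39.7 F [-0.7  1.   6.7] q6 91.2
```

```bash
cat >> h.py <<'E'
def release(z=.15):
    env.gripper_to(.05); p=read_state()["ee_pos"]; env.servo_line([p[0],p[1],z],speed=.25)
E
python3 - <<'E'
from h import *
release(); pick([.4215,-.2550])
env.movep(rk(-.03,-.035,.14),RR); place(-.03)
E
```

```text
gripped t 11.35 p [ 0.4223 -0.2555  0.0282] w 0.0248 gf 38.9 F [-0.4  0.8  7. ] q6 59.3
lifted t 11.95 p [ 0.4212 -0.2548  0.1398] w 0.0249 gf 39.3 F [ 0.6 -0.  -0.3] q6 59.3
hit True
down t 14.34 p [0.5656 0.007  0.0431] w 0.0251 gf 39.8 F [0.5 2.  5.4] q6 91.3
```

```bash
python3 - <<'E'
from h import *
release(.17); env.movep([.405,.2985,.14],down(0)); env.gripper_to(.085); st()
t=eyes.grab_frame("top"); s=eyes.grab_frame("side")
for n,f in(("top",t),("side",s)):
    for a,c,m,bb in blobs(masks(f)["cap"],30):
        if a<300: 
            w=onz(n,c,.070)[0]
            if .5<w[0]<.7 and abs(w[1])<.1: print(n,a,c,w)
print(rk(-.03,-.035,.07),rk(.03,-.035,.07))
a=cv2.resize(t[160:240,220:330],(412,300),interpolation=2);b=cv2.resize(s[150:265,160:310],(388,297),interpolation=2)
o=np.zeros((300,800,3),np.uint8);o[:,:412]=a;o[:297,412:]=b;cv2.imwrite("pics/v3.png",np.clip(o*1.6,0,255).astype(np.uint8))
E
```

```text
t 17.07 p [0.4053 0.2983 0.1401] w 0.0852 gf 0.0 F [-0.1  0.5  0.1] q6 125.0
top 32 [248.34375 185.28125] [0.62387658 0.08759755 0.07      ]
top 102 [288.68627451 184.28431373] [0.62393427 0.00430064 0.07      ]
top 101 [288.23762376 213.00990099] [0.56393315 0.00643866 0.07      ]
side 45 [310.4        215.37777778] [0.62699964 0.00685343 0.07      ]
side 44 [289.09090909 223.95454545] [0.56555463 0.00867225 0.07      ]
[0.56468573 0.00628673 0.07      ] [0.62465446 0.00434975 0.07      ]
```

View pics/v3.png

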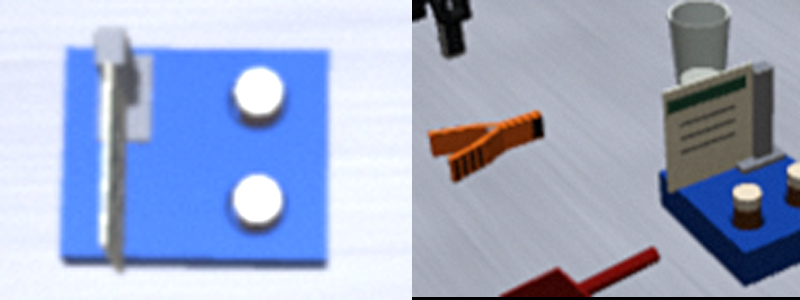

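Both caps stand in the bores at the predicted spots, (258,93) and (258,200) in the crop, fully down. On to the clip.

```bash
python3 - <<'E'
from h import *
v=[.405,.2985]
print(env.servo_line([*v,.003],speed=.12,until_force=12)); st("at clip")
env.gripper_to(.020,45); env.sleep(.3); st("squeezed")
env.servo_line([*v,.10],speed=.15); st("lifted")
env.movep([.405,.20,.24],RR); s=st("hold")
t=eyes.grab_frame("top"); s=eyes.grab_frame("side")
cv2.imwrite("pics/t4f.png",t);cv2.imwrite("pics/s4f.png",s)
o=np.zeros((400,800,3),np.uint8)
u=proj("top",[[.44,.2,.24]])[0].astype(int);w=proj("side",[[.44,.2,.24]])[0].astype(int);print(u,w)
for i,(f,c) in enumerate(((t,u),(s,w))): o[:,400*i:400*i+400]=cv2.resize(f[c[1]-50:c[1]+50,c[0]-50:c[0]+50],(400,400),interpolation=2)
cv2.imwrite("pics/c4.png",np.clip(o*1.6,0,255).astype(np.uint8))
E
```

```text
False
at clip t 18.47 p [0.4054 0.2988 0.0036] w 0.085 gf 0.0 F [-0.1 -0.8  0.6] q6 125.0
squeezed t 19.34 p [0.4058 0.2996 0.0046] w 0.0258 gf 43.8 F [-3.1  1.9 14.7] q6 125.0
lifted t 20.14 p [0.4045 0.2981 0.0995] w 0.0259 gf 44.0 F [-0.1 -0.4 -0.5] q6 125.0
hold t 20.86 p [0.4046 0.2    0.2388] w 0.0256 gf 44.0 F [ 0.   0.5 -2. ] q6 116.7
[174 270] [194 142]
```

View pics/c4.png

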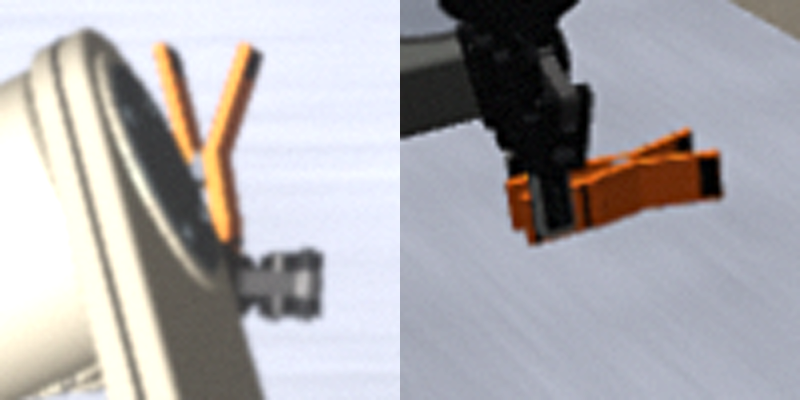

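The clip is held wide open. Jaw tips are near (164,231) and (186,231) in the top image and (223,130) and (216,125) in the side image. Next I'll measure the tip positions relative to the tool.

```bash
python3 - <<'E'
from h import *
np.set_printoptions(precision=4,suppress=True)
TL,TR=(164.5,231.),(185.7,231.3); 
SR,SL,SRb=(223.2,129.9),(216.4,124.6),(223.5,141)
for n,a,b in(("L",TL,SL),("R",TR,SR)): print(n,tri(a,b),onz("top",a,.2665),onz("side",b,.2665))
p=read_state()["ee_pos"];print("tcp",p)
a=np.radians(YAW);Ry=np.array([[np.cos(a),-np.sin(a),0],[np.sin(a),np.cos(a),0],[0,0,1]])
# predicted if nominal: grip point 45 behind hinge at tcp xy, underside tcp z-.0035
P=lambda x,y,z: np.array([p[0],p[1],p[2]-.0035])+Ry@[x+.045,y,z]
Q=[P(.053,.0185,.03),P(.053,-.0185,.03),P(.053,-.0185,0),P(.053,.0185,0),P(0,0,.03),P(0,0,0)]
print("pred",np.array(Q));print(proj("top",Q));print(proj("side",Q))
# orange extents
for n,box in(("top",(124,220)),("side",(144,92))):
    f=cv2.imread(f"pics/{n[0]}4f.png");h,s,v=hsv(f);m=(h<22)&(s>95)&(v>50);x,y=box;m=m[y:y+100,x:x+100]
    B=max(blobs(m),key=lambda q:q[0]);ys,xs=np.nonzero(B[2]);print(n,B[0],xs.min()+x,xs.max()+x,ys.min()+y,ys.max()+y)
    K=6;c=np.clip(cv2.resize(f[y:y+66,x:x+100] if n=="side" else f[y:y+66,x:x+100],(600,396),interpolation=2)*1.6,0,255).astype(np.uint8)
    if n=="side":
        for u in proj(n,Q): cv2.circle(c,tuple(int(t) for t in (u+.5-[x,y])*6),3,(255,0,0),-1)
        cv2.imwrite("pics/c5.png",c)
E
```

```text
L (array([0.5053, 0.2132, 0.2619]), np.float64(0.0003574529559640822)) [[0.5045 0.2121 0.2665]] [[0.5007 0.2034 0.2665]]
R (array([0.5037, 0.1772, 0.262 ]), np.float64(0.00023081908559465273)) [[0.5032 0.1762 0.2665]] [[0.4991 0.1682 0.2665]]
tcp [0.4043 0.2003 0.2382]
pred [[0.5028 0.2156 0.2647]
 [0.5016 0.1787 0.2647]
 [0.5016 0.1787 0.2347]
 [0.5028 0.2156 0.2347]
 [0.4492 0.1989 0.2647]
 [0.4492 0.1989 0.2347]]
[[162.6794 232.1672]
 [184.4647 232.4143]
 [188.0334 234.7151]
 [166.9274 234.4713]
 [172.1236 263.8888]
 [176.1162 265.197 ]]
[[214.7662 123.3951]
 [222.0173 128.819 ]
 [223.15   140.8497]
 [215.9817 135.2202]
 [197.1431 131.6421]
 [198.686  143.7522]]
top 418 163 186 231 280
side 487 186 223 124 149
```

View pics/c5.png

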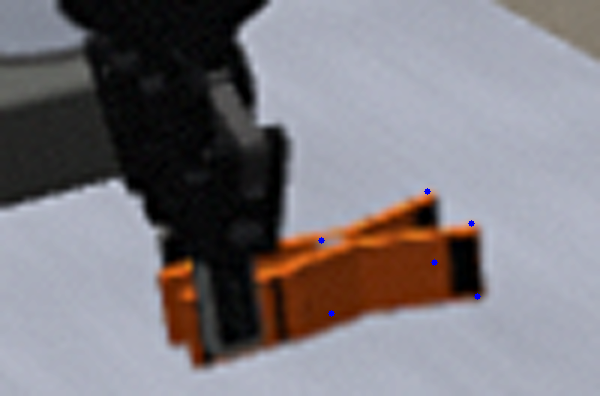

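The predicted clip pose matches within about 2 mm and it is level. Moving to the pre-approach in front of the card edge for a closer check.

```bash
python3 - <<'E'
from h import *
np.set_printoptions(precision=4,suppress=True)
env.movep(rk(-.215,.040,.20),RR); env.servo_line(rk(-.215,.040,.0845),speed=.15); env.sleep(.4); s=st("pre"); print(rk(-.215,.04,.0845))
t=eyes.grab_frame("top"); f=eyes.grab_frame("side"); cv2.imwrite("pics/t6f.png",t);cv2.imwrite("pics/s6f.png",f)
a=cv2.resize(t[195:265,220:290],(400,400),interpolation=2);b=cv2.resize(f[165:235,205:275],(400,400),interpolation=2)
cv2.imwrite("pics/c6.png",np.clip(np.hstack([a,b])*1.6,0,255).astype(np.uint8))
E
```

```text
pre t 22.83 p [0.3824 0.0872 0.0848] w 0.0255 gf 44.0 F [-0.  -0.3 -0.1] q6 103.0
[0.3822 0.0872 0.0845]
```

View pics/c6.png

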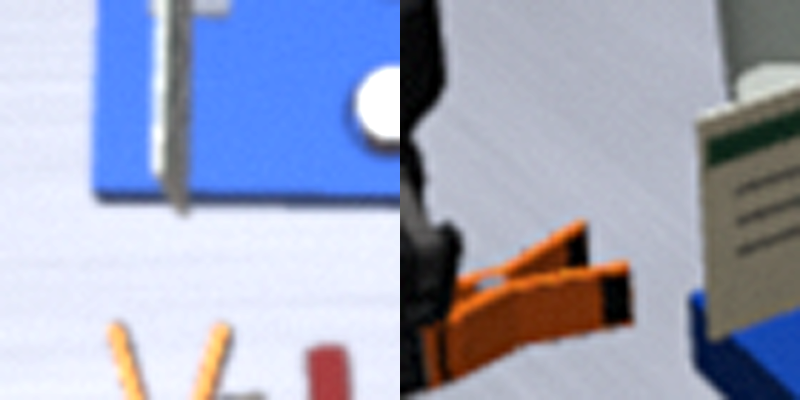

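```bash
python3 - <<'E'
from h import *
np.set_printoptions(precision=4,suppress=True)
k=400/70;T=lambda x,y:np.array([220+x/k-.5+.5/k,195+y/k-.5+.5/k]);S=lambda x,y:np.array([205+(x-400)/k-.5+.5/k,165+y/k-.5+.5/k])
l,r=T(117,324),T(222,324); sl,sr=S(584,224),S(627,265); print("L",tri(l,sl),"R",tri(r,sr)); print("z.111",onz("top",[l,r],.111))
print("card top/bot",onz("top",T(158,179),.151),onz("top",T(182,212),.041), "model",rk(-.07,.04,.151))
sc,sb=S(697,122),S(707,338);print("side card",onz("side",sc,.151),onz("side",sb,.041),"tri",tri(T(158,179),sc))
t=rk(-.215,.04,.0845);a=np.radians(YAW);e=np.array([np.cos(a),np.sin(a)])
m=onz("top",[l,r],.111)[:,:2].mean(0);c=(onz("top",T(158,179),.151)+onz("top",T(182,212),.041))[0,:2]/2;n=np.array([-e[1],e[0]])
print("tip mid along/across tcp",(m-t[:2])@e,(m-t[:2])@n,"card edge",(c-t[:2])@e,(c-t[:2])@n)
f=cv2.imread("pics/t6f.png");print("orange cols row 253-256");h,s,v=hsv(f);o=(h<22)&(s>95)&(v>60)
for y in(252,254,256,258): print(y,np.nonzero(o[y,230:270])[0]+230)
E
```

```text
L (array([0.4832, 0.1017, 0.1089]), np.float64(0.000957157976469723)) R (array([0.4823, 0.0659, 0.1089]), np.float64(0.0014433800954643029))
z.111 [[0.4835 0.1013 0.111 ]
 [0.4827 0.0654 0.111 ]]
card top/bot [[0.5272 0.0833 0.151 ]] [[0.5311 0.0844 0.041 ]] model [0.5271 0.0825 0.151 ]
side card [[0.5272 0.0824 0.151 ]] [[0.5287 0.0862 0.041 ]] tri (array([0.5274, 0.0832, 0.1505]), np.float64(0.0004567119746757829))
tip mid along/across tcp 0.10097105912399995 -0.0006244138367020127 card edge 0.14695235122433872 0.0013681625567914064
orange cols row 253-256
252 [240 258 259]
254 [240 241 257 258 259]
256 [240 241 242 256 257 258]
258 [241 242 256 257 258]
```

The card sits about 1.5–2 mm to +y of the jaw midline, so I'll shift over and then advance 69 mm slowly with force guarding.

```bash
python3 - <<'E'
from h import *
env.servo_line(rk(-.215,.0417,.0845),speed=.05); env.sleep(.2)
print("hit",env.servo_line(rk(-.146,.0417,.0845),speed=.06,until_force=4)); env.sleep(.3); st("in")
t=eyes.grab_frame("top"); f=eyes.grab_frame("side")
a=cv2.resize(t[185:255,220:290],(400,400),interpolation=2);b=cv2.resize(f[155:225,225:295],(400,400),interpolation=2)
cv2.imwrite("pics/c7.png",np.clip(np.hstack([a,b])*1.6,0,255).astype(np.uint8))
E
```

```text
hit False
in t 24.98 p [0.4511 0.0867 0.0845] w 0.0255 gf 44.0 F [-0.5 -0.2 -1. ] q6 101.2
```

View pics/c7.png

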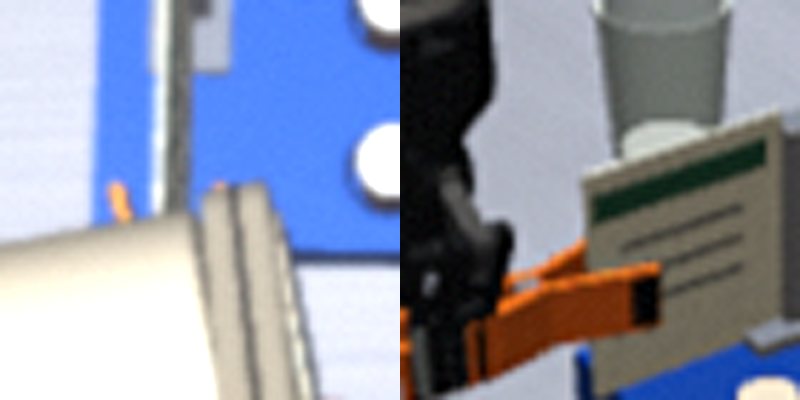

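The near jaw crosses in front of the card and the far jaw passes behind it. The tips at x = 113 and 222 in the crop are centred on the card at about 168. There was no contact force, so I'm handing in.

```bash
python3 -c "
from h import *
st();print(env.job_done())"
```

```text
t 25.08 p [0.4512 0.0867 0.0845] w 0.026 gf 44.0 F [ 0.9  0.6 -0.8] q6 101.2
the job is handed in; nothing more can be done
None
```

I handed the job in at about 25 s: both vials are fully down in the bores and released, and the arm is holding the clip wide open around the card's front edge, with the card centred between the jaws and no contact felt on the tool.

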